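# Set lamp and focus on the inspection camera

### The arm

A 6-joint arm with a two-finger parallel gripper is mounted at the origin on a cart in front of the work surface, level with it; the furniture and walls round the work are solid. World frame = base frame: x ahead of the robot, y to its left, z up, the work surface at z = 0. Lengths are in m, angles in rad, forces in N, time in s.
With the tool pointing down it reaches from about 0.325 to 0.775 m from the base axis. Payload 5.5 kg.
Tool frame: the origin (TCP) lies midway between the tips of the shut fingers; the grasp point (between the pads) lies 19 mm behind it (env.grasp_offset is the distance from the TCP to the grasp point, in m); y points along the fingers, x is the direction in which the jaws open and shut, and the axes are right-handed (so a half turn about y gives the same grasp; the last joint's range is limited). The gripper opens to 88 mm and grips with 3 to 60 N. Pads are 20 mm wide; open, the fingers measure 115 mm over their backs; the gripper's body (75 mm by 178 mm) begins 61 mm behind the grasp point.
Start: joints at [-1.206, 0.091, 1.231, -0, 1.82, -0.057], TCP at [0.246, -0.547, 0.223] pointing down, gripper open.
Joint ranges: [-2.87, 2.87], [-0.86, 2.18], [0.17, 2.46], [-1.51, 4.65], [0.06, 2.69], [-2.65, 2.65]. Speed limits (rad/s): [2.57, 2.57, 3.01, 3.14, 3.14, 3.14].

### API

Orientations are given as a unit quaternion [w, x, y, z].
In Python, from cell import env, capture, camera_model, sign_off gives the robot as it stands.
- The arm moves only by the tool servo_tool, never from a script. Its argument "steps" is one flat list of numbers, 7 for each row, row after row: the shift along the world's x, y, z in mm, then the turn, a rotation vector about the world's x, y, z in rad, then the finger opening in mm, from 0 to 87.8. A call has 1 to 20 rows; each row shifts and turns the commanded pose from where the row before left it; what a row does not reach is not made up. A row lasts 1/8 s, in which the tool goes at most 62.5 mm and 10.7 degrees, less where a joint would pass 70% of its speed; a pose out of reach is approached as far as the arm can. A call is refused whole if a number of a shift passes 62.5 or a number of a turn 0.188, either way. A call with a gripper value outside its range is refused whole. The fingers move at their own pace and stop on an object; "newtons" is the grip in N (left out, the last holds). Time passes only in rows, so rows that do not move let the fingers close. It gives the time, the measured TCP pose, the force and the opening at its end, in the units of the state.
- env.read_state(): the state, without advancing time (a new reading comes with each control period).
- capture(name): name is "side" or "top" or "wrist"; returns (picture, depth): 420x560x3 uint8, red, green, blue; 420x560 float32, m along the optical axis (not along the pixel's ray), 0 where there is no reading.
- camera_model(name): a dict with "fx", "fy", "cx", "cy" (pixels), "k1" (the pictures are not rectified: a ray, as slopes to the right and down, at radius r is drawn at 1 + k1 r^2 times it, then the intrinsics apply), "R" (3x3) and "t" (3): a world point X has camera coordinates R X + t. Camera axes: x right, y down, z forward; pixel columns grow to the right and rows downward; lengths in m; the calibration is good to about 2 mm. A picture is of the moment at which its call begins: read the wrist's pose just before it. camera_model takes no time and is no camera call; for the wrist camera it gives the pose at the moment of the call.
- sign_off(): hands the job in, once; it reports no verdict.
The state is a dict: "time": time; "joints": joint angles; "joint_vel": joint speeds; "joint_torque": joint torques, N m; "ee_pos": TCP position; "tool_rot": TCP orientation; "wrist_force": force on the tool from outside, world axes, zero at the start; "ft_torque": the same for the moment, N m; "finger_gap": finger opening in m.
Only numpy, scipy, OpenCV 4.12 (cv2) and the standard library are available. Lean on these libraries where they do the work, as an engineer would, in place of code of your own. Each camera call takes 0.05 s, during which the arm holds its last target.

### The job

The ear on the black stand is to be viewed with the inspection camera. First push the lamp slider on the sloping panel up its track until its small pointer stands opposite the steel preset tab beside the track; then turn the focus knob until the nose of its bar points at the tip of the steel preset tab on the panel beside it. Leave both preset tabs where they are, do not disturb the ear stand, jar or clay, and let go of the camera.

Things in the scene. Friction and masses are not known exactly. Their poses are not given: they have to be found in the camera images.
- camera: inspection camera bolted to the table: grey wedge-shaped housing 208 mm deep (x from -93 to +115, the lens 20 mm farther), 284 mm wide (y), 117 mm high, lens at its back. Origin on the table, 93 mm behind the low front edge and midway across its width; x points to the back (lens), y to the left as seen by the operator in front, z up. It stands up to 0.25 rad turned either way.
- panel: flat aluminium operating panel on top of the housing, 196 mm up the slope, 272 mm wide, sloping 25 degrees up to the back. Origin: centre of its upper face, 75 mm above the camera's origin; x up the slope, y left, z straight out of the panel (25 degrees off vertical, leaning to the operator). Panel positions below are (x, y) in this frame, mm. Free space above: approach along its z.
- focus_knob (a joint): turn of the focus knob, rad, counter-clockwise seen from above the panel; 0 with its nose straight up the slope; stops at -1.6 and 1.6; starts clockwise (negative) of its tab. Axis along the panel's z through (0, -72). Black disc 82 mm across, 10 mm thick, with a bar grip 16 mm wide standing 8 to 50 mm above the panel. Friction about 0.06 N m: stays where it is left.
- knob_nose (a point): point on the line of the knob's nose, 45 mm from the knob's axis, 6 mm above the panel; turns with the knob. The bar grip runs from 32 mm behind the axis to 40 mm before it; its sides are flat and parallel from -29 to +22 mm, then narrow to the blunt nose.
- focus_tab (a joint): angle of the focus preset tab about the same axis and with the same sign as focus_knob: when both values are equal the nose points at the tab. Its friction holds it; do not move it.
- focus_tab_point (a point): inner point of the focus preset tab (dark steel tab lying on the panel, 10 mm wide, 7 mm high, from 45 to 66 mm from the knob's axis, pointed towards the axis); 45 mm from the axis, 6 mm above the panel.
- lamp_slider (a joint): position of the lamp slider along its track, m; 0 at the lower end of the track, grows up the slope, upper stop at 0.12. Cap centre at panel (-60 mm + value, 80). Black cap 24 mm along the track, 60 mm wide across it, from 4 to 42 mm above the panel. Moves with about 2 N (plus 4 N per m/s) and stays where it is left.
- slider_pointer (a point): tip of the slider's small pointer, on the knob-facing side of the cap: 37 mm from the track's centre line towards the knob, level with the middle of the cap, 6 mm above the panel.
- lamp_tab (a joint): position of the lamp preset tab along the track, m, on the same scale as lamp_slider: when both values are equal the pointer stands opposite the tab. Its friction holds it; do not move it.
- lamp_tab_point (a point): tip of the lamp preset tab (dark steel tab lying on the panel, 10 mm wide, 7 mm high, from 37 to 57 mm from the track's centre line on the knob's side, pointed towards the track); 6 mm above the panel.
- ear_stand: loose black stand with a cast ear on top, 60x74x163 mm, in front of the lens behind the camera; origin at the centre of its underside. Leave alone.
- lidded_jar: loose white jar with black lid, 58 mm across, 69 mm high, to the left of the camera; origin under its centre. Leave alone.
- clay_lump: loose lump of ochre modelling clay, 56x89x36 mm, to the right of the camera; origin under its centre. Leave alone.

How it is judged:
On the way, in this order (a step that is already met when the one before it is completed fails the run):
1. the lamp slider's pointer stands opposite its preset tab (within 5 mm) (distance between slider_pointer and lamp_tab_point below 0.005 m), for 0.3 s.
2. then the focus knob's nose points at its preset tab (within 5 mm at the tab's point) (distance between knob_nose and focus_tab_point below 0.005 m), for 0.3 s.
At the end, for the whole second after the job is handed in: the slider's pointer is within 5 mm of its tab's tip and the knob's nose point within 5 mm of its tab's point (about 6 degrees) (distance between slider_pointer and lamp_tab_point below 0.005 m and distance between knob_nose and focus_tab_point below 0.005 m); the robot touches nothing.
It fails at once if the focus preset tab moved by more than 4 mm (distance of focus_tab_point from where it was at the start of the episode above 0.004 m).
It fails at once if the lamp preset tab moved by more than 4 mm (distance of lamp_tab_point from where it was at the start of the episode above 0.004 m).
It fails at once if the ear stand moved by more than 15 mm (distance of ear_stand from where it was at the start of the episode above 0.015 m).
It fails at once if the jar moved by more than 15 mm (distance of lidded_jar from where it was at the start of the episode above 0.015 m).
It fails at once if the clay lump moved by more than 15 mm (distance of clay_lump from where it was at the start of the episode above 0.015 m).
It also fails if it takes over 48 s, if anything falls off the work surface, if the arm or the gripper's body presses on something with over 40 N, if the wrist force passes 120 N, or if a joint passes its speed limit or range.

## Working session

There is one attempt and no reset: what is moved stays moved. The work goes in short steps, Python scripts to look and compute and a tool call to move; the robot and the scene stay as the last step left them, time stands still between calls to the robot, and variables do not carry over. Pictures are saved under pics/ and viewed, and the job is handed in when it is done.

Besides the shell and the picture viewer there is one more tool, called after ">>>" as name(argument=value, ...) on one line, values as JSON. servo_tool: Moves the arm, as the interface text tells. Its arguments: {"type":"object","properties":{"steps":{"type":"array"},"newtons":{"type":"number"}},"required":["steps"]}

```bash
ls; mkdir -p pics; python3 - <<'E'
from cell import env,capture,camera_model
import cv2,numpy as np
s=env.read_state();print(s)
for n in ("top","side"):
    p,d=capture(n);cv2.imwrite(f"pics/{n}0.png",p[:,:,::-1]);np.save(f"pics/{n}0.npy",d);print(n,camera_model(n))
E
```

```text
pics
{'time': 0.0, 'joints': array([-1.20567850e+00,  9.18136843e-02,  1.23185914e+00, -2.41432461e-05,
        1.81980439e+00, -5.66897171e-02]), 'joint_vel': array([-1.72732333e-03, -5.53136820e-04,  1.33146464e-04,  6.88890086e-04,
        7.32932114e-05,  5.81372473e-04]), 'joint_torque': array([ 5.85425405e-04, -4.46456587e+01, -4.06444252e+01,  6.98499684e-02,
        2.93918489e-02, -1.29776445e-04]), 'ee_pos': array([ 0.24553667, -0.54713447,  0.22154903]), 'tool_rot': array([ 0.59397802, -0.59320502,  0.38479358, -0.38370798]), 'wrist_force': array([ 0.23351847,  0.20931111, -0.21403392]), 'ft_torque': array([ 0.00010689,  0.00589699, -0.00232715]), 'finger_gap': 0.08798159545898401}
top {'fx': 396.4699319502778, 'fy': 396.4699319502778, 'cx': 280.63778473817086, 'cy': 202.24740584452655, 'k1': -0.006697196269257948, 'R': array([[ 0.03267812, -0.9994576 , -0.00407906],
       [-0.97001246, -0.03073138, -0.24110455],
       [ 0.24084842,  0.01183558, -0.97049058]]), 't': array([0.02928269, 0.66604735, 1.051566  ])}
side {'fx': 497.5049884743381, 'fy': 497.5049884743381, 'cx': 281.9762529822335, 'cy': 204.28563919782616, 'k1': 0.0367297689646448, 'R': array([[-0.9965829 , -0.0801194 , -0.02008481],
       [-0.03015364,  0.57927502, -0.81457425],
       [ 0.07689783, -0.81118514, -0.57971147]]), 't': array([0.65708636, 0.07373604, 1.36976175])}
```

View pics/top0.png

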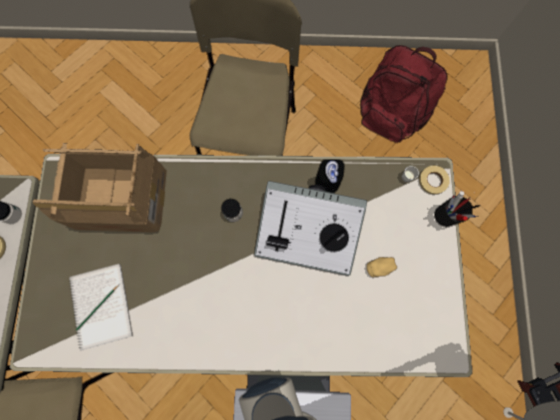

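View pics/side0.png

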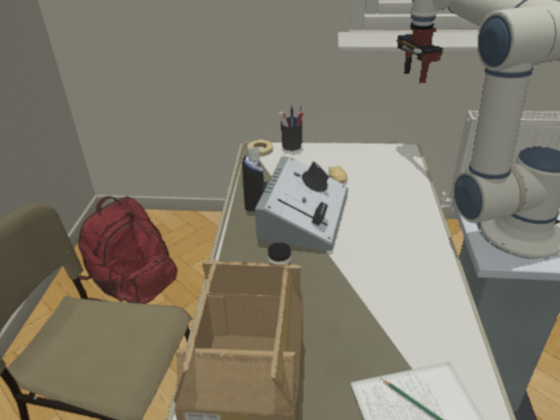

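The top view shows the camera housing at about (258–366, 185–275), the slider cap at (278,243), the knob at (334,237), the jar at (231,209), the stand at (330,175) and the clay at (381,267). I'll enlarge it.

```bash
python3 - <<'E'
import cv2
p=cv2.imread("pics/top0.png")[175:285,245:385]
cv2.imwrite("pics/topc.png",cv2.resize(p,None,fx=5.5,fy=5.4,interpolation=cv2.INTER_CUBIC))
p=cv2.imread("pics/side0.png")[150:260,250:355]
cv2.imwrite("pics/sidec.png",cv2.resize(p,None,fx=5.4,fy=5.4,interpolation=cv2.INTER_CUBIC))
E
```

```text
(no output)
```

View pics/topc.png

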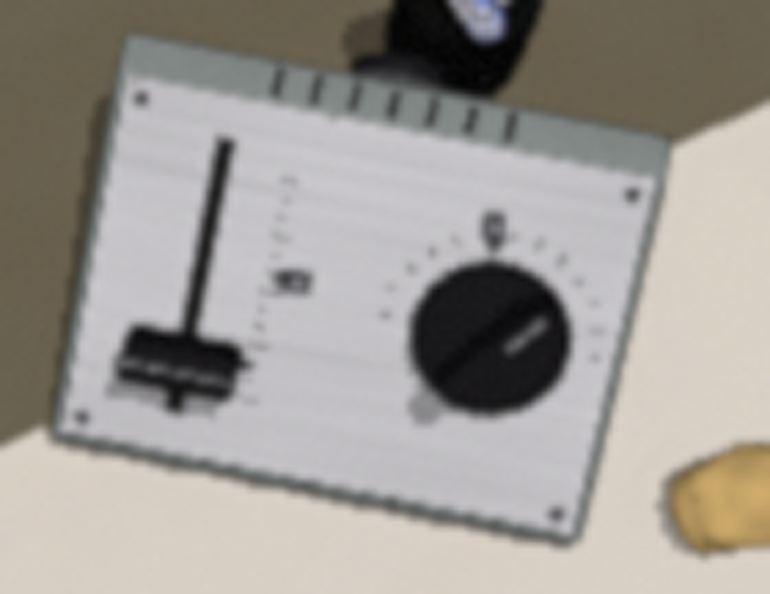

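View pics/sidec.png

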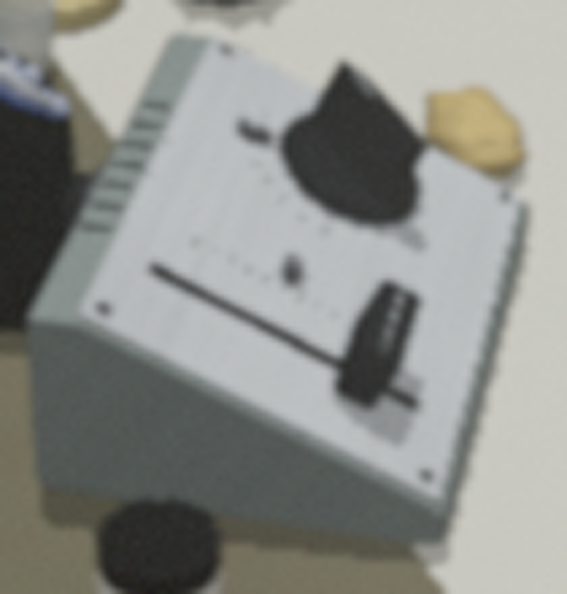

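```bash
cat > h.py <<'E'
import numpy as np,cv2
from scipy.optimize import least_squares
from scipy.spatial.transform import Rotation as Rn
def proj(c,X):
    Y=np.atleast_2d(X)@np.array(c["R"]).T+c["t"]; s=Y[:,:2]/Y[:,2:]
    s=s*(1+c["k1"]*(s**2).sum(1,keepdims=True))
    return s*[c["fx"],c["fy"]]+[c["cx"],c["cy"]]
def ray(c,px):
    q=(np.atleast_2d(px)-[c["cx"],c["cy"]])/[c["fx"],c["fy"]]; s=q.copy()
    for _ in range(10): s=q/(1+c["k1"]*(s**2).sum(1,keepdims=True))
    d=np.c_[s,np.ones(len(s))]@np.array(c["R"])
    o=-np.array(c["R"]).T@c["t"]
    return o,d
def panel(x,y,yaw):
    R=Rn.from_euler("z",yaw)*Rn.from_euler("y",-np.radians(25))
    return R.as_matrix(),np.array([x,y,.075])
def topanel(c,px,P,h):
    R,o=P; C,d=ray(c,px); C=R.T@(C-o); d=d@R
    return 1000*(C+d*((h-C[2])/d[:,2])[:,None])
E
cat > fit.py <<'E'
from cell import camera_model
from h import *
T=camera_model("top");S=camera_model("side")
tp=lambda a:(np.array(a)+.5)/[5.5,5.4]-.5+[245,175]
sp=lambda a:(np.array(a)+.5)/[5.4,5.4]-.5+[250,150]
# order BL, BR, FL, FR
ts=tp([(141,98),(631,194),(82,417),(556,514)]);ss=sp([(104,308),(226,50),(427,475),(505,195)])
def pts(v):
    P=panel(*v[:3]);a,b=v[3],v[4]
    L=np.array([[a,b,0],[a,-b,0],[-a,b,0],[-a,-b,0]]);return L@P[0].T+P[1]
for use in ("t","s","ts"):
    def f(v):
        r=[]
        if "t" in use:r.append(proj(T,pts(v))-ts)
        if "s" in use:r.append(proj(S,pts(v))-ss)
        return np.concatenate(r).ravel()
    r=least_squares(f,[.55,-.05,-.2,.085,.125],x_scale=[.01,.01,.1,.01,.01]);print(use,r.x.round(4),np.abs(r.fun).max().round(2))
    P=panel(*r.x[:3])
    if "t" in use:
        print(" top: lamptip,foctip(h6) slid ptr",topanel(T,tp([(272,281),(493,252),(252,365)]),P,.006).round(1).tolist(), "knob disc centre",topanel(T,tp([(490,338)]),P,.010).round(1), "bar ends top h50",topanel(T,tp([(440,378),(548,300)]),P,.05).round(1).tolist())
    if "s" in use:
        print(" side: lamp tab, foc tab",topanel(S,sp([(290,278),(275,138),(292,258)]),P,.006).round(1).tolist(),"bar top",topanel(S,sp([(345,65),(422,150)]),P,.05).round(1).tolist())
E
python3 fit.py
```

```text
t [ 0.5835 -0.0301 -0.1719  0.088   0.1258] 0.05
 top: lamptip,foctip(h6) slid ptr [[7.5, 42.2, 6.0], [45.5, -64.2, 6.0], [-39.1, 43.7, 6.0]] knob disc centre [[  1.5 -71.8  10. ]] bar ends top h50 [[-13.2, -48.4, 50.0], [36.9, -91.2, 50.0]]
s [ 0.585  -0.0342 -0.1691  0.0881  0.1263] 0.13
 side: lamp tab, foc tab [[9.7, 43.4, 6.0], [44.3, -62.2, 6.0], [12.4, 27.4, 6.0]] bar top [[29.3, -89.6, 50.0], [-25.1, -50.7, 50.0]]
ts [ 0.5842 -0.0311 -0.171   0.088   0.1257] 0.78
 top: lamptip,foctip(h6) slid ptr [[6.6, 43.1, 6.0], [44.5, -63.4, 6.0], [-40.1, 44.6, 6.0]] knob disc centre [[  0.5 -71.   10. ]] bar ends top h50 [[-14.2, -47.5, 50.0], [35.8, -90.4, 50.0]]
 side: lamp tab, foc tab [[10.9, 41.3, 6.0], [45.6, -64.1, 6.0], [13.6, 25.3, 6.0]] bar top [[30.7, -91.4, 50.0], [-23.7, -52.8, 50.0]]
```

```bash
cat > plan.py <<'E'
from h import *
P=panel(.5843,-.0318,-.1705)
R,o=P
def W(x,y,h): return R@(np.array([x,y,h])/1000)+o
def toolR(a):  # jaw dir at panel angle a from +x(up slope); tool y = -panel z
    y=-R[:,2]; x=R@np.array([np.cos(a),np.sin(a),0]); return np.c_[x,y,np.cross(x,y)]
def q(s): w=s["tool_rot"]; return Rn.from_quat([w[1],w[2],w[3],w[0]])
def delta(s,pos,Rt):
    c=q(s); dr=(Rn.from_matrix(Rt)*c.inv()).as_rotvec()
    return ((pos-s["ee_pos"])*1000).round(1), dr.round(3)
E
python3 - <<'E'
from cell import env
from plan import *
s=env.read_state();print(q(s).as_matrix().round(3));print(R.round(4))
for a in (0,np.pi): print("slider above",W(-40,80,120).round(4),delta(s,W(-40,80,120),toolR(a)))
for k in (-.65,.18):
  for a in (k+np.pi/2,k-np.pi/2): print("knob",k,delta(s,W(0,-72,110),toolR(a)))
E
```

```text
[[ 0.409 -0.001  0.912]
 [-0.912  0.002  0.409]
 [-0.002 -1.     0.   ]]
[[ 0.8932  0.1697 -0.4165]
 [-0.1538  0.9855  0.0717]
 [ 0.4226  0.      0.9063]]
slider above [0.5122 0.0618 0.1669] (array([266.6, 609. , -54.8]), array([-0.279, -0.36 ,  0.962]))
slider above [0.5122 0.0618 0.1669] (array([266.6, 609. , -54.8]), array([ 0.42 , -0.325, -2.123]))
knob -0.65 (array([280.7, 452.3, -46.9]), array([-0.458, -0.223,  1.865]))
knob -0.65 (array([280.7, 452.3, -46.9]), array([ 0.201, -0.418, -1.222]))
knob 0.18 (array([280.7, 452.3, -46.9]), array([-0.604, -0.024,  2.672]))
knob 0.18 (array([280.7, 452.3, -46.9]), array([ 0.014, -0.439, -0.406]))
```

>>> servo_tool(steps=[21,51,0,-0.0233,-0.03,0.0802,50,21,51,0,-0.0233,-0.03,0.0802,50,21,51,0,-0.0233,-0.03,0.0802,50,21,51,0,-0.0233,-0.03,0.0802,50,21,51,0,-0.0233,-0.03,0.0802,50,21,51,0,-0.0233,-0.03,0.0802,50,21,51,0,-0.0233,-0.03,0.0802,50,21,51,0,-0.0233,-0.03,0.0802,50,21,51,0,-0.0233,-0.03,0.0802,50,21,51,0,-0.0233,-0.03,0.0802,50,21,51,0,-0.0233,-0.03,0.0802,50,21,51,0,-0.0233,-0.03,0.0802,50,0,0,0,0,0,0,50,0,0,0,0,0,0,50], newtons=10)

```text
time: 1.85
ee_pos: [0.4973, 0.0643, 0.2222]
tool_rot: [-0.674, 0.701, 0.094, 0.211]
wrist_force: [-0.0, -0.5, -0.1]
finger_gap: 0.0503
```

```bash
python3 - <<'E'
from cell import env,capture,camera_model
import cv2,pickle
from plan import *
s=env.read_state();print(s["time"],s["ee_pos"],s["joints"].round(3),s["finger_gap"])
c=camera_model("wrist");p,d=capture("wrist");cv2.imwrite("pics/w1.png",p[:,:,::-1]);pickle.dump((c,d),open("pics/w1.pkl","wb"))
print(c)
print(delta(s,W(-40,80,60),toolR(0)))
E
```

```text
1.85 [0.49731651 0.06431795 0.22221182] [ 0.156 -0.571  1.85  -0.138  1.448  0.314] 0.0502833853671156
{'fx': 306.35922138129195, 'fy': 306.35922138129195, 'cx': 282.83385797342737, 'cy': 208.37299056743404, 'k1': -0.05708865583259619, 'R': array([[ 0.89331327, -0.15415977,  0.4221684 ],
       [-0.27932054, -0.92632545,  0.25278686],
       [ 0.35209577, -0.34373816, -0.87055881]]), 't': array([-0.52791931,  0.17215312,  0.21753847])}
(array([  39.8,   -6.8, -109.7]), array([0.001, 0.001, 0.   ]))
```

View pics/w1.png

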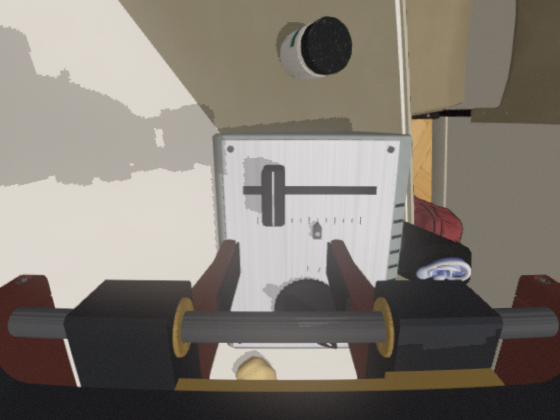

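```bash
python3 - <<'E'
import cv2
p=cv2.imread("pics/w1.png")[130:250,215:415]
cv2.imwrite("pics/w1c.png",cv2.resize(p,None,fx=4,fy=4,interpolation=cv2.INTER_CUBIC))
E
```

```text
(no output)
```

View pics/w1c.png

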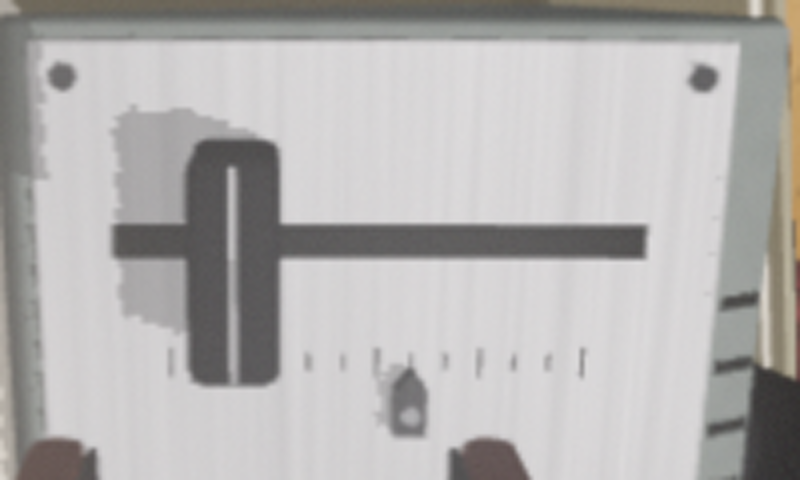

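The wrist crop shows the screws at crop (62,76) and (703,77), the cap's white line at (232,275), and the lamp tab's tip at (408,368).

```bash
python3 - <<'E'
import pickle
from plan import *
c,d=pickle.load(open("pics/w1.pkl","rb"))
f=lambda a:(np.array(a)+.5)/4-.5+[215,130]
print("screws (exp -88,126;88,126)",topanel(c,f([(62,76),(703,77)]),P,0).round(1).tolist())
print("cap line",topanel(c,f([(232,170),(232,380)]),P,.042).round(1).tolist())
print("tab tip, base mid",topanel(c,f([(408,368),(408,436)]),P,.006).round(1).tolist())
print("track ends",topanel(c,f([(113,241),(647,242)]),P,.0).round(1).tolist())
E
```

```text
screws (exp -88,126;88,126) [[-88.1, 127.7, 0.0], [87.5, 127.7, 0.0]]
cap line [[-40.5, 108.7, 42.0], [-41.0, 54.6, 42.0]]
tab tip, base mid [[8.1, 45.7, 6.0], [8.7, 24.8, 6.0]]
track ends [[-75.8, 81.5, 0.0], [75.7, 81.3, 0.0]]
```

```bash
python3 - <<'E'
from cell import env
from plan import *
s=env.read_state();print("now panel",(R.T@(s["ee_pos"]-o)*1000).round(1))
for h in (110,14): print(delta(s,W(-40.7,80,h),toolR(0)))
print("up-slope 49 mm",(R[:,0]*49).round(1))
E
```

```text
now panel [-29.9  79.3 176.7]
(array([ 18.3,  -2.4, -65. ]), array([0.001, 0.001, 0.001]))
(array([  58.3,   -9.3, -152. ]), array([0.001, 0.001, 0.001]))
up-slope 49 mm [43.8 -7.5 20.7]
```

>>> servo_tool(steps=[9,-1,-32,0,0,0,56,9.3,-1.4,-33,0,0,0,56,0,0,0,0,0,0,56,10,-1.7,-21.8,0,0,0,56,10,-1.7,-21.8,0,0,0,56,10,-1.7,-21.7,0,0,0,56,10,-1.8,-21.7,0,0,0,56,0,0,0,0,0,0,56,0,0,0,0,0,0,56])

```text
time: 3.02
ee_pos: [0.5566, 0.0548, 0.0729]
tool_rot: [-0.674, 0.701, 0.095, 0.213]
wrist_force: [0.1, 0.1, -0.8]
finger_gap: 0.0559
```

```bash
python3 - <<'E'
from cell import env,capture,camera_model
import cv2,pickle
from plan import *
s=env.read_state();print("now panel",(R.T@(s["ee_pos"]-o)*1000).round(1),s["wrist_force"].round(1),delta(s,W(-40.7,80,14),toolR(0)))
p,d=capture("side");cv2.imwrite("pics/s2.png",cv2.resize(p[130:270,230:370,::-1],None,fx=4,fy=4,interpolation=2))
E
```

```text
now panel [-39.   80.6  15.9] [ 0.1  0.1 -0.8] (array([-0.9, -0.5, -2.4]), array([0.   , 0.004, 0.001]))
```

View pics/s2.png

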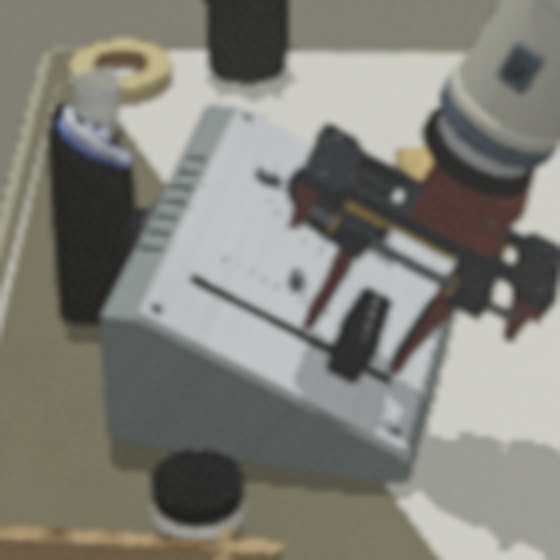

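The fingers straddle the cap with no contact. Closing, then I'll check the gap.

>>> servo_tool(steps=[-1,-0.4,-1.5,0,0,0,24,0,0,0,0,0,0,20,0,0,0,0,0,0,20,0,0,0,0,0,0,20], newtons=10)

```text
time: 3.58
ee_pos: [0.5552, 0.0549, 0.0695]
tool_rot: [-0.675, 0.701, 0.095, 0.212]
wrist_force: [0.8, -0.5, 1.1]
finger_gap: 0.0241
```

```bash
python3 - <<'E'
from cell import env
from plan import *
s=env.read_state();x=R.T@(s["ee_pos"]-o)*1000;print("now panel",x.round(1),s["finger_gap"],s["wrist_force"].round(1), "to +8.2:",(R[:,0]*(8.2-x[0])).round(1))
E
```

```text
now panel [-41.7  80.5  13.4] 0.024149442980889228 [ 0.8 -0.5  1.1] to +8.2: [44.6 -7.7 21.1]
```

>>> servo_tool(steps=[4.4,-0.76,2.08,0,0,0,20,4.4,-0.76,2.08,0,0,0,20,4.4,-0.76,2.08,0,0,0,20,4.4,-0.76,2.08,0,0,0,20,4.4,-0.76,2.08,0,0,0,20,4.4,-0.76,2.08,0,0,0,20,4.4,-0.76,2.08,0,0,0,20,4.4,-0.76,2.08,0,0,0,20,4.4,-0.76,2.08,0,0,0,20,4.4,-0.76,2.08,0,0,0,20,0,0,0,0,0,0,20,0,0,0,0,0,0,20])

```text
time: 5.08
ee_pos: [0.5997, 0.0472, 0.0905]
tool_rot: [-0.674, 0.701, 0.095, 0.212]
wrist_force: [0.5, 0.1, 3.2]
finger_gap: 0.0243
```

```bash
python3 - <<'E'
from cell import env,capture,camera_model
import cv2,pickle
from plan import *
s=env.read_state();x=R.T@(s["ee_pos"]-o)*1000;print("now panel",x.round(1),s["finger_gap"],s["wrist_force"].round(1))
c=camera_model("wrist");p,d=capture("wrist");cv2.imwrite("pics/w3.png",p[:,:,::-1]);pickle.dump((c,d),open("pics/w3.pkl","wb"))
E
```

```text
now panel [ 8.2 80.5 13.3] 0.02425494787768626 [0.5 0.1 3.2]
```

View pics/w3.png

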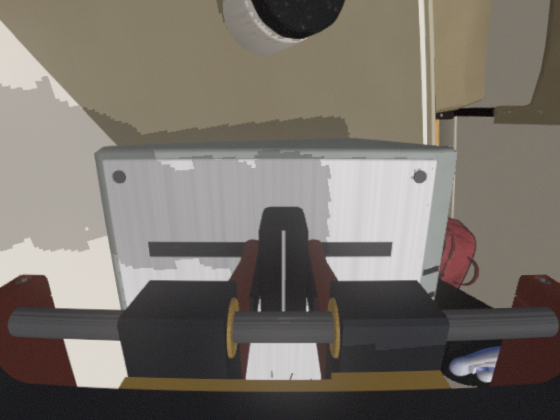

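The slider is held at mid track and the tab is hidden by the gripper. I'll release, back off along the panel's normal and look.

>>> servo_tool(steps=[0,0,0,0,0,0,50,0,0,0,0,0,0,50,0,0,0,0,0,0,50,-6,1,13,0,0,0,50,-10,1.7,21.8,0,0,0,50,-10,1.7,21.8,0,0,0,50,-10,1.7,21.8,0,0,0,50,-10,1.7,21.8,0,0,0,50,-10,1.7,21.8,0,0,0,50,-10,1.7,21.8,0,0,0,50,0,0,0,0,0,0,50,0,0,0,0,0,0,50])

```text
time: 6.62
ee_pos: [0.5328, 0.0585, 0.2332]
tool_rot: [-0.675, 0.701, 0.094, 0.212]
wrist_force: [-0.2, -0.8, -0.1]
finger_gap: 0.0501
```

```bash
python3 - <<'E'
from cell import env,capture,camera_model
import cv2,pickle
from plan import *
s=env.read_state();x=R.T@(s["ee_pos"]-o)*1000;print("now panel",x.round(1),s["finger_gap"],s["wrist_force"].round(1))
c=camera_model("wrist");p,d=capture("wrist");cv2.imwrite("pics/w4.png",p[:,:,::-1]);pickle.dump((c,d),open("pics/w4.pkl","wb"))
cv2.imwrite("pics/w4c.png",cv2.resize(p[130:260,180:380,::-1],None,fx=4,fy=4,interpolation=2))
E
```

```text
now panel [  7.   80.3 171.3] 0.05005831852293313 [-0.2 -0.8 -0.1]
```

View pics/w4c.png

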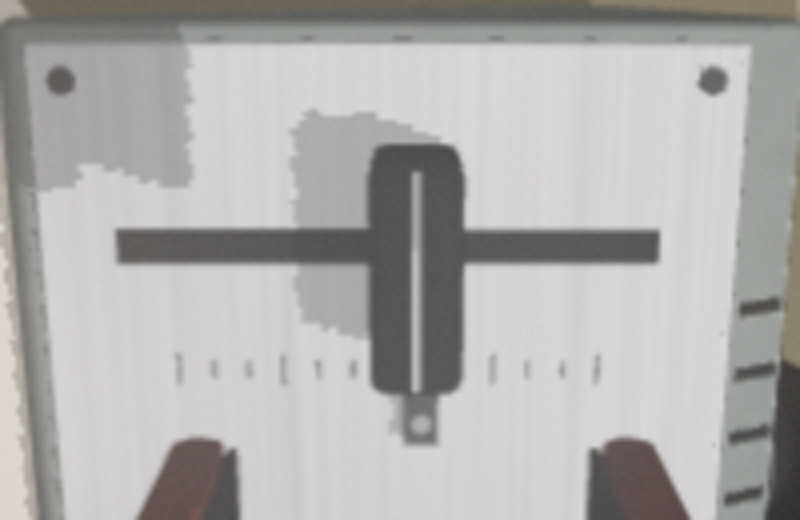

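```bash
python3 - <<'E'
import pickle
from plan import *
c,d=pickle.load(open("pics/w4.pkl","rb"))
f=lambda a:(np.array(a)+.5)/4-.5+[180,130]
print("screws",topanel(c,f([(60,81),(713,81)]),P,0).round(1).tolist())
print("cap line",topanel(c,f([(416.5,175),(416.5,385)]),P,.042).round(1).tolist())
print("tab mid",topanel(c,f([(421,424),(420.5,440)]),P,.007).round(1).tolist())
print("track ends",topanel(c,f([(116,246),(659,246)]),P,.0).round(1).tolist())
E
```

```text
screws [[-88.4, 127.4, 0.0], [87.7, 127.3, 0.0]]
cap line [[7.7, 108.7, 42.0], [7.7, 55.5, 42.0]]
tab mid [[9.1, 31.4, 7.0], [9.0, 26.5, 7.0]]
track ends [[-76.1, 81.7, 0.0], [75.5, 81.6, 0.0]]
```

The slider pointer is about 1.3 mm below the tab centre (7.7 against 9.0), which is within tolerance. Next I go above the knob.

>>> servo_tool(steps=[-3.2,-15,-0.3,-0.0383,0.0066,0.0834,50,-3.2,-15,-0.3,-0.0383,0.0066,0.0834,50,-3.2,-15,-0.3,-0.0383,0.0066,0.0834,50,-3.2,-15,-0.3,-0.0383,0.0066,0.0834,50,-3.2,-15,-0.3,-0.0383,0.0066,0.0834,50,-3.2,-15,-0.3,-0.0383,0.0066,0.0834,50,-3.2,-15,-0.3,-0.0383,0.0066,0.0834,50,-3.2,-15,-0.3,-0.0383,0.0066,0.0834,50,-3.2,-15,-0.3,-0.0383,0.0066,0.0834,50,-3.2,-15,-0.3,-0.0383,0.0066,0.0834,50,0,0,0,0,0,0,50,0,0,0,0,0,0,50])

```text
time: 8.18
ee_pos: [0.5009, -0.0913, 0.2299]
tool_rot: [-0.564, 0.721, 0.383, -0.121]
wrist_force: [0.4, -0.6, -0.3]
finger_gap: 0.0497
```

```bash
python3 - <<'E'
from cell import env,capture,camera_model
import cv2,pickle
from plan import *
s=env.read_state();x=R.T@(s["ee_pos"]-o)*1000;print("now panel",x.round(1),s["joints"].round(2),s["wrist_force"].round(1),(R.T@q(s).as_matrix()).round(3))
c=camera_model("wrist");p,d=capture("wrist");cv2.imwrite("pics/w5.png",p[:,:,::-1]);pickle.dump((c,d),open("pics/w5.pkl","wb"))
E
```

```text
now panel [ 1.000e-01 -7.280e+01  1.709e+02] [-0.28 -0.57  1.84  0.05  1.44 -1.02] [ 0.4 -0.6 -0.3] [[ 0.607 -0.    -0.794]
 [ 0.794  0.002  0.607]
 [ 0.001 -1.     0.001]]
```

View pics/w5.png

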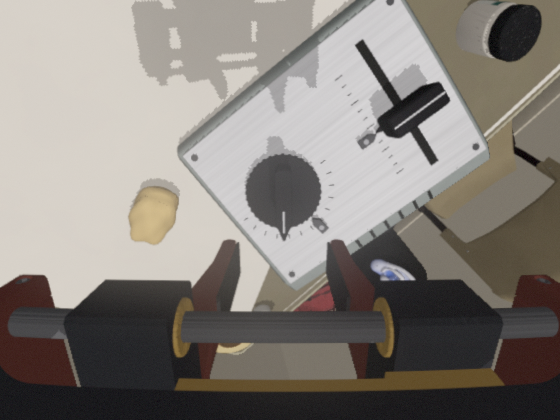

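```bash
python3 - <<'E'
import cv2
p=cv2.imread("pics/w5.png")[95:285,170:430]
cv2.imwrite("pics/w5c.png",cv2.resize(p,None,fx=3,fy=3,interpolation=cv2.INTER_CUBIC))
E
```

```text
(no output)
```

View pics/w5c.png

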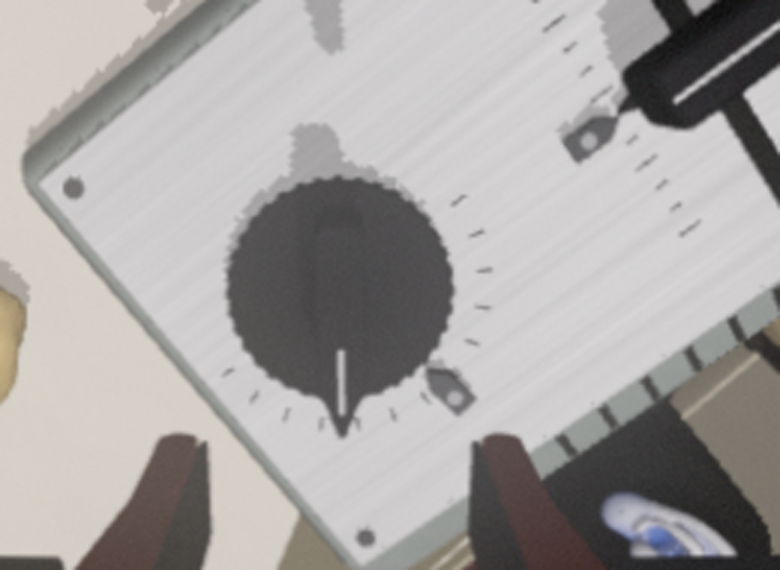

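```bash
python3 - <<'E'
import pickle
from plan import *
c,d=pickle.load(open("pics/w5.pkl","rb"))
f=lambda a:(np.array(a)+.5)/3-.5+[170,95]
def ang(p,cx=0,cy=-72): p=np.array(p);return np.arctan2(p[:,1]-cy,p[:,0]-cx).round(3)
print("screws FR,BR",topanel(c,f([(74,188),(366,538)]),P,0).round(1).tolist())
for h in (.006,.05):
  v=topanel(c,f([(343,437)]),P,h);print("nose",h,v.round(1).tolist(),ang(v))
v=topanel(c,f([(341,350),(342,415)]),P,.05);print("line",v.round(1).tolist(),ang(v),ang(v[1:]-v[0],0,0))
v=topanel(c,f([(430,372),(456,397)]),P,.007);print("tab",v.round(1).tolist(),ang(v),np.hypot(v[:,0],v[:,1]+72),ang(v[1:]-v[0],0,0))
print("disc",topanel(c,f([(341,290)]),P,.010).round(1).tolist())
print("slider pointer, tab, rivet",topanel(c,f([(619,108),(614,121),(589,139)]),P,.006).round(1).tolist())
E
```

```text
screws FR,BR [[-88.4, -124.2, 0.0], [87.7, -124.7, 0.0]]
nose 0.006 [[45.4, -104.1, 6.0]] [-0.615]
nose 0.05 [[31.1, -93.5, 50.0]] [-0.604]
line [[6.9, -75.8, 50.0], [24.7, -89.0, 50.0]] [-0.5   -0.602] [-0.638]
tab [[44.1, -62.3, 7.0], [58.1, -60.3, 7.0]] [0.216 0.198] [45.1967205  59.27578285] [0.141]
disc [[-1.4, -69.2, 10.0]]
slider pointer, tab, rivet [[6.5, 46.5, 6.0], [9.1, 42.7, 6.0], [9.0, 32.2, 6.0]]
```

```bash
python3 - <<'E'
from cell import env
from plan import *
s=env.read_state()
for h in (90,16): print(delta(s,W(0,-71.5,h),toolR(.941)))
E
```

```text
(array([ 33.7,  -4.7, -73.6]), array([-0.011,  0.002,  0.019]))
(array([  64.5,  -10. , -140.6]), array([-0.011,  0.002,  0.019]))
```

>>> servo_tool(steps=[11.2,-1.5,-24.5,-0.004,0.001,0.006,50,11.2,-1.6,-24.5,-0.004,0.001,0.007,50,11.3,-1.6,-24.6,-0.003,0,0.006,50,7.7,-1.3,-16.7,0,0,0,50,7.7,-1.3,-16.8,0,0,0,50,7.7,-1.3,-16.7,0,0,0,50,7.7,-1.4,-16.8,0,0,0,50,0,0,0,0,0,0,50,0,0,0,0,0,0,50])

```text
time: 9.35
ee_pos: [0.5657, -0.1014, 0.091]
tool_rot: [-0.558, 0.721, 0.39, -0.129]
wrist_force: [-0.4, -0.0, 1.2]
finger_gap: 0.0502
```

```bash
python3 - <<'E'
from cell import env,capture,camera_model
import cv2,pickle
from plan import *
s=env.read_state();print("now panel",(R.T@(s["ee_pos"]-o)*1000).round(1),s["wrist_force"].round(1),delta(s,W(0,-71.5,16),toolR(.941)))
p,d=capture("wrist");cv2.imwrite("pics/w6.png",p[:,:,::-1])
E
```

```text
now panel [  0.9 -71.7  17.3] [-0.4 -0.   1.2] (array([-0.2,  0.3, -1.5]), array([ 0.001,  0.002, -0.001]))
```

View pics/w6.png

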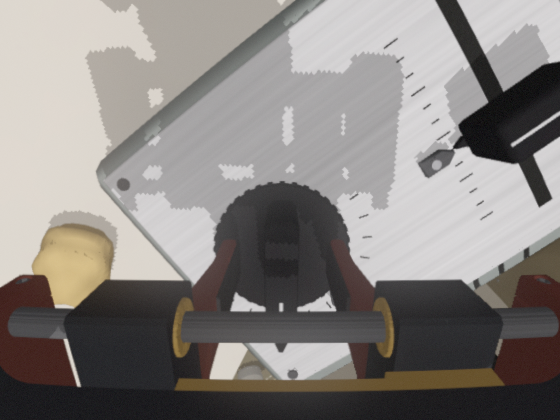

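>>> servo_tool(steps=[0,0,-0.5,0,0,0,20,0,0,0,0,0,0,12,0,0,0,0,0,0,12,0,0,0,0,0,0,12], newtons=15)

```text
time: 9.9
ee_pos: [0.5653, -0.1018, 0.0897]
tool_rot: [-0.558, 0.721, 0.39, -0.13]
wrist_force: [-0.7, -0.3, -0.6]
finger_gap: 0.0157
```

```bash
python3 - <<'E'
from cell import env
from plan import *
s=env.read_state();t=R.T@q(s).as_matrix();a=np.arctan2(t[1,0],t[0,0])-np.pi/2
print("now panel",(R.T@(s["ee_pos"]-o)*1000).round(1),s["finger_gap"],s["wrist_force"].round(1),s["ft_torque"].round(2),a, (R[:,2]*(.185-a)).round(3))
E
```

```text
now panel [ -0.  -72.2  16.3] 0.015745372285300194 [-0.7 -0.3 -0.6] [0.09 0.19 0.07] -0.6284924192897728 [-0.339  0.058  0.737]
```

>>> servo_tool(steps=[0,0,0,-0.0282,0.0048,0.0614,12,0,0,0,-0.0282,0.0048,0.0614,12,0,0,0,-0.0282,0.0048,0.0614,12,0,0,0,-0.0282,0.0048,0.0614,12,0,0,0,-0.0282,0.0048,0.0614,12,0,0,0,-0.0282,0.0048,0.0614,12,0,0,0,-0.0282,0.0048,0.0614,12,0,0,0,-0.0282,0.0048,0.0614,12,0,0,0,-0.0282,0.0048,0.0614,12,0,0,0,-0.0282,0.0048,0.0614,12,0,0,0,-0.0282,0.0048,0.0614,12,0,0,0,-0.0282,0.0048,0.0614,12,0,0,0,0,0,0,12,0,0,0,0,0,0,12])

```text
time: 11.65
ee_pos: [0.5653, -0.1018, 0.0897]
tool_rot: [-0.359, 0.611, 0.579, -0.403]
wrist_force: [-2.5, -1.0, 1.5]
finger_gap: 0.0162
```

```bash
python3 - <<'E'
from cell import env
from plan import *
s=env.read_state();t=R.T@q(s).as_matrix();a=np.arctan2(t[1,0],t[0,0])-np.pi/2
print("now panel",(R.T@(s["ee_pos"]-o)*1000).round(1),s["finger_gap"],s["wrist_force"].round(1),s["ft_torque"].round(2),a)
E
```

```text
now panel [ -0.  -72.2  16.2] 0.016191289470233464 [-2.5 -1.   1.5] [-0.22  0.48 -0.17] 0.18307331527415527
```

The tool is at 0.183 rad. I'll release, retract and check.

>>> servo_tool(steps=[0,0,0,0,0,0,50,0,0,0,0,0,0,50,0,0,0,0,0,0,50,-6,1,13,0,0,0,50,-10,1.7,21.8,0,0,0,50,-10,1.7,21.8,0,0,0,50,-10,1.7,21.8,0,0,0,50,-10,1.7,21.8,0,0,0,50,-10,1.7,21.8,0,0,0,50,-10,1.7,21.8,0,0,0,50,0,0,0,0,0,0,50,0,0,0,0,0,0,50])

```text
time: 13.15
ee_pos: [0.4993, -0.0903, 0.2329]
tool_rot: [-0.359, 0.61, 0.579, -0.404]
wrist_force: [-0.9, 0.1, -1.1]
finger_gap: 0.0497
```

```bash
python3 - <<'E'
from cell import env,capture,camera_model
import cv2,pickle
from plan import *
s=env.read_state();x=R.T@(s["ee_pos"]-o)*1000;print("now panel",x.round(1),s["wrist_force"].round(1))
c=camera_model("wrist");p,d=capture("wrist");cv2.imwrite("pics/w7.png",p[:,:,::-1]);pickle.dump((c,d),open("pics/w7.pkl","wb"))
cv2.imwrite("pics/w7c.png",cv2.resize(p[40:290,170:430,::-1],None,fx=3,fy=2.4,interpolation=2))
E
```

```text
now panel [ -0.2 -72.1 174.3] [-0.9  0.1 -1.1]
```

View pics/w7.png

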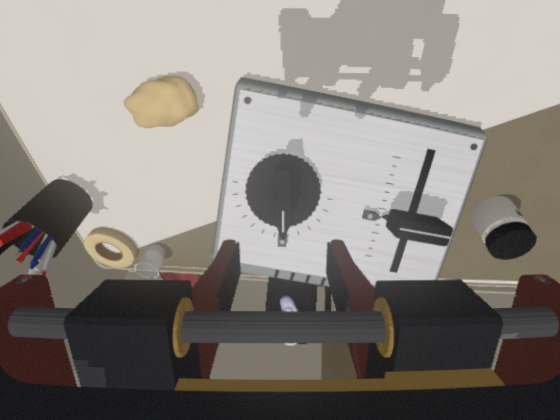

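View pics/w7c.png

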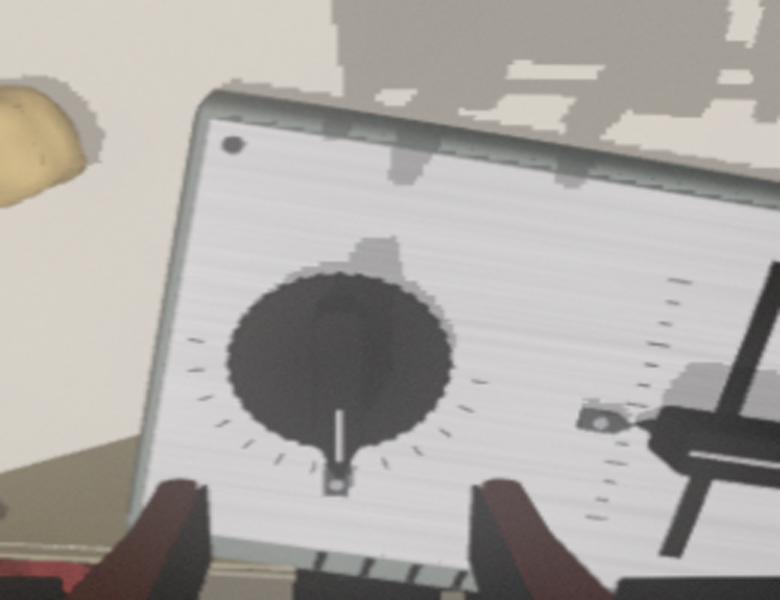

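```bash
python3 - <<'E'
import pickle
from plan import *
c,d=pickle.load(open("pics/w7.pkl","rb"))
f=lambda a:(np.array(a)+.5)/[3,2.4]-.5+[170,40]
b=[0,1.3,0]
A=lambda v:np.arctan2(v[:,1]+72,v[:,0]).round(3)
print("screw FR",topanel(c,f([(233,145)]),P,0).round(1).tolist())
v=topanel(c,f([(339,410),(339,460)]),P,.05)-b;print("line",v.round(1).tolist(),A(v))
v=topanel(c,f([(336.5,484),(337,494)]),P,.007)-b;print("tab",v.round(1).tolist(),A(v))
print("slider ptr, tab tip, rivet",(topanel(c,f([(640,425),(632,424),(600,423)]),P,.006)-b).round(1).tolist())
E
```

```text
screw FR [[-88.3, -124.2, 0.0]]
line [[8.4, -70.2, 50.0], [29.7, -66.3, 50.0]] [0.209 0.191]
tab [[57.9, -61.9, 7.0], [63.0, -60.8, 7.0]] [0.172 0.176]
slider ptr, tab tip, rivet [[8.0, 46.1, 6.0], [8.0, 42.9, 6.0], [9.8, 30.7, 6.0]]
```

Both agree within 1–2 mm in the wrist view. I'll take one independent check from the top camera, then hand in.

>>> servo_tool(steps=[-40,-40,30,0,0,0,50,-40,-40,30,0,0,0,50,0,-50,0,0,0,0,50,0,-50,0,0,0,0,50,0,0,0,0,0,0,50,0,0,0,0,0,0,50])

```text
time: 13.95
ee_pos: [0.4213, -0.2681, 0.2908]
tool_rot: [-0.36, 0.61, 0.579, -0.403]
wrist_force: [0.7, -0.1, -0.4]
finger_gap: 0.0502
```

```bash
python3 - <<'E'
from cell import env,capture,camera_model
import cv2
p,d=capture("top");p=p[:,:,::-1]
cv2.imwrite("pics/top9.png",p)
cv2.imwrite("pics/top9c.png",cv2.resize(p[150:285,215:410],None,fx=4,fy=4,interpolation=2))
E
```

```text
(no output)
```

View pics/top9c.png

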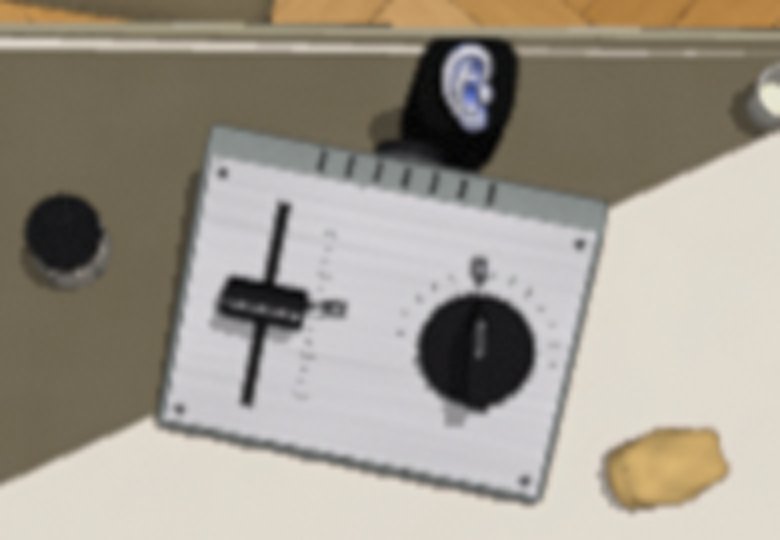

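The top view shows the slider's pointer meeting its tab at crop (315,307) and the knob's nose pointing at its tab at (480,283). The stand, jar and clay look undisturbed, and the arm is clear.

```bash
python3 -c "
from cell import sign_off
print(sign_off())"
```

```text
the job is handed in; nothing more can be done
None
```

I set the lamp slider and then the focus knob to their preset tabs, and handed the job in at about 14 s of the 48 s allowed. The sign-off gave no verdict.

- **Lamp slider:** I gripped the cap, moved it about 49 mm up its track and let go. In the last close view, the pointer and the tab's tip were level at 8.0 mm. Other readings put the pointer 1.3 to 2.6 mm below the tab. All of these are inside the 5 mm limit.
- **Focus knob:** I gripped the bar and turned it from about -0.63 to +0.18 rad. The nose then read about 0.18–0.19 rad against 0.17–0.18 rad for the tab, less than 1 mm apart at the tab's point.
- **Left alone:** I saw no movement of either tab, the ear stand, jar or clay. I checked the three objects only by eye in the last top view. The gripper is open and the arm is clear of everything.

The wrist camera read about 1.3 mm too far left across the panel, compared with the panel's corner screws. I allowed for that in the final knob and slider readings.

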